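Open up the bench dust hood and hold its shield at the index clip

TASK

Get the jeweller's dust hood ready for work: fold the steel catch flap at its front down flat, then swing up the clear shield (the one with the ball knob) until the pointer on its side lines up with the index clip on the quadrant. Finish while still holding the shield steady there, since its wing nuts are loose and it would fall shut; I will tighten them while you hold it. Leave the index clip and the jar, steel block and hammer around the hood where they are.

Things in the scene. Friction and masses are not known exactly. Their poses are not given: they have to be found in the camera images.
- hood: Grey sheet-metal dust hood fixed on the bench, 260 mm wide, 250 mm high, open at the front. Origin on the bench surface, midway across, below the shield's hinge line. Its -x axis points out of the front, y runs along the hinges, z up. Roof from x 0 to +0.15, floor from x -0.10; cheeks slope between. Behind it a fan box to x +0.24 (185 mm high) with a duct to 330 mm height, bent backwards.
- shield_hinge (a point): Middle of the shield's hinge line, 250 mm above the bench at hood x = 0; the line runs along the hood's y axis.
- shield: Clear panel in an aluminium frame, 256 mm wide, 140 mm from hinge to free edge, 8 mm thick, 0.25 to 0.42 kg; falls shut when let go. Origin at shield_hinge. Shut, it slopes forward and down, 28 degrees from hanging straight, its axes along the hood's; it swings forward and up about the hood's +y axis, by up to 1.8 rad (1.08 is level). Its turn about y against the hood is its angle.
- knob (a point): Centre of the black ball knob, 28 mm in diameter, midway across on the shield's outer face, standing 40 mm off the panel on a 10 mm stem, 115 mm from the hinge line along the panel. It moves on an arc of 122 mm radius about the hinge line. Shut, it is 89 mm in front of the hinge line and 167 mm above the bench.
- pointer_tip (a point): Tip of the shield's dark steel pointer arm, outside the cheek on the hood's -y side, 100 mm from the hinge line; it turns with the shield.
- clip: Small aluminium index clip (20 x 10 x 40 mm, black line, brass screw) clamped on the rim of the steel quadrant on the hood's -y cheek, 87 to 127 mm from the hinge line. Origin at shield_hinge. Its turn about y against the hood is the shield angle that it marks, 0.5 to 1.15 rad.
- clip_mark (a point): The point that the pointer tip must cover: on the clip's black line, 100 mm from the hinge line. When the shield is right, pointer_tip and clip_mark coincide.
- flap (a joint): Angle of the catch flap in rad: 0 upright, 1.54 folded down flat forward (its stop). Starts half folded, 0.7 to 1.1. Stiff hinge: it stays where it is left, and takes about 0.28 N m to move (about 3 N at its free edge, more nearer the hinge).
- flap_hinge (a point): Middle of the flap's hinge line, 102 mm in front of the hood's origin and 12 mm above the bench; the line runs along the hood's y axis.
- flap_edge (a point): Middle of the flap's free edge, 120 mm from flap_hinge. The flap is a 3 mm steel sheet, 248 mm wide, with a rolled edge 8 mm thick; flat, it lies about 12 mm above the bench.
- jar: Small glass jar with an aluminium lid, 56 mm across and 55 mm high, in front of the hood; origin under its centre. Leave it alone.
- bench_block: Steel bench block 65 x 65 x 18 mm, in front of the hood; origin under its centre. Leave it alone.
- hammer: Hammer 240 mm long lying beside the hood's -y side; origin under its middle. Leave it alone.

How it is judged:
By the outcome, as a careful person would: the job done as asked, in the order asked, and still so for the second after the job is handed in, while the arm keeps its last pose, push and grip.
It also fails if it takes over 51 s, if anything falls off the work surface, if the arm or the gripper's body presses on something with over 40 N, if the wrist force passes 120 N, or if a joint passes its speed limit or range.

ROBOT

A 6-joint arm with a two-finger parallel gripper is mounted at the origin on the work surface. World frame = base frame: x ahead of the robot, y to its left, z up, the work surface at z = 0. Lengths are in m, angles in rad, forces in N, time in s.
With the tool pointing down it reaches from about 0.375 to 0.925 m from the base axis. Payload 5.7 kg.
Tool frame: the origin (TCP) lies where the fingers leave the gripper's body, on its centre line; the fingertips stand 80 mm ahead of it and the grasp point (between the pads) lies 61 mm ahead of it; z points along the fingers, y is the line along which they close (so a half turn about z gives the same grasp; the last joint's range is limited). The gripper opens to 88 mm and grips with 3 to 60 N. Pads are 20 mm wide; open, the fingers measure 115 mm over their backs; the gripper's body (75 mm by 178 mm) begins 61 mm behind the grasp point.
Start: joints at [1.122, 0.359, 1.51, -0, 1.272, -0.115], TCP at [0.197, 0.567, 0.303] pointing down, gripper open.
Joint ranges: [-2.97, 2.97], [-1.01, 2.36], [0.21, 2.38], [-0.96, 4.11], [0.2, 2.71], [-2.98, 2.98]. Speed limits (rad/s): [2.39, 2.39, 3.14, 3.14, 3.14, 3.14].

INTERFACE

Orientations are given as a rotation vector (axis times angle).
In Python, from cell import arm gives the robot as it stands. The module is installed in compiled form; this text tells all that it offers.
- The arm moves only by the tool arm_command, never from a script. Its argument "steps" is a list of rows, each a list of 6 numbers: the shift along the world's x, y, z as a fraction of full scale, then the turn, a rotation vector about the world's x, y, z as a fraction of full scale. In form: [[tx, ty, tz, ax, ay, az], ...]. A call has 1 to 8 rows; each row shifts and turns the commanded pose from where the row before left it; what a row does not reach is not made up. Full scale, the value 1, is 5 cm for a shift and 2 rad for a turn. A row lasts 1/8 s, in which the tool goes at most 62.5 mm and 10.7 degrees, less where a joint would pass 70% of its speed; a pose out of reach is approached as far as the arm can. A call with a number of a shift or a turn outside -1 to 1 is refused whole. A call with a gripper value outside its range is refused whole. "hand" is the opening, from 0 (shut) to 1 (fully open), set as the call begins (left out, the last holds). The fingers move at their own pace and stop on an object; "newtons" is the grip in N (left out, the last holds). Time passes only in rows, so rows that do not move let the fingers close. It gives the time, the measured TCP pose, the force, the opening and the grip force at its end, in the units of the state.
- arm.state(): the state, without advancing time (a new reading comes with each control period).
- arm.snapshot(name): name is "side" or "top" or "wrist"; returns a dict with "color" (384x512x3 uint8, red, green, blue), "mtx" (3x3 intrinsics, pixels), "D" ([k1, k2, p1, p2, k3] as OpenCV has them; the pictures are not rectified), "camera_from_world" (4x4, takes a point from world to camera coordinates). Camera axes: x right, y down, z forward; pixel columns grow to the right and rows downward; lengths in m; the calibration is good to about 2 mm. A picture is of the moment at which its call begins. There is no depth.
- arm.job_done(): hands the job in; it is judged then, once.
The state is a dict: "t": time; "joint_pos": joint angles; "joint_vel": joint speeds; "joint_torque": joint torques, N m; "position": TCP position; "eef_rot": TCP orientation; "wrist_force": force on the tool from outside, world axes, zero at the start; "ft_torque": the same for the moment, N m; "width": finger opening in m; "finger_force": force on a finger pad.
Only numpy, scipy, OpenCV 4.12 (cv2) and the standard library are available. Lean on these libraries where they do the work, as an engineer would, in place of code of your own. Each camera call takes 0.05 s, during which the arm holds its last target. There are 200 camera calls.

## Working session

There is one attempt and no reset: what is moved stays moved. The work goes in short steps, Python scripts to look and compute and a tool call to move; the robot and the scene stay as the last step left them, time stands still between calls to the robot, and variables do not carry over. Pictures are saved under pics/ and viewed, at most 10 in all, crops included, and the job is handed in when it is done.

Besides the shell and the picture viewer there is one more tool, called after "Call:" by a JSON object that holds its "api" and its "payload". arm_command: Moves the arm, as the interface text tells. Its arguments: {"type":"object","properties":{"steps":{"type":"array","items":{"type":"array","items":{"type":"number","minimum":-1,"maximum":1}}},"hand":{"type":"number"},"newtons":{"type":"number"}},"required":["steps"]}

```bash
mkdir -p pics; cat > h.py <<'E'
import numpy as np, cv2
from cell import arm
def snap(n):
    s=arm.snapshot(n); s['n']=n; return s
def save(s,f,crop=None,k=1):
    im=s['color'][:,:,::-1]
    if crop: x0,y0,x1,y1=crop; im=im[y0:y1,x0:x1]
    cv2.imwrite('pics/'+f,cv2.resize(im,None,fx=k,fy=k,interpolation=cv2.INTER_CUBIC))
def ray(s,uv):
    p=cv2.undistortPoints(np.array([[uv]],float),s['mtx'],np.array(s['D'],float))[0,0]
    T=np.array(s['camera_from_world']);R=T[:3,:3]
    d=R.T@np.array([p[0],p[1],1]); return -R.T@T[:3,3], d/np.linalg.norm(d)
def onz(s,uv,z):
    c,d=ray(s,uv); return c+d*(z-c[2])/d[2]
def tri(r):
    A=0;b=0
    for c,d in r:
        M=np.eye(3)-np.outer(d,d);A=A+M;b=b+M@c
    x=np.linalg.solve(A,b); return x,[np.linalg.norm((np.eye(3)-np.outer(d,d))@(x-c)) for c,d in r]
def proj(s,P):
    T=np.array(s['camera_from_world'])
    return cv2.projectPoints(np.atleast_2d(P).astype(float),cv2.Rodrigues(T[:3,:3])[0],T[:3,3],s['mtx'],np.array(s['D'],float))[0][:,0]
E
python3 - <<'E'
from h import *
a=snap('side');b=snap('top')
im=np.hstack([a['color'],b['color']])[:,:,::-1]
save(a,'side0.png',None,1.5);save(b,'top0.png',None,1.5)
for s in (a,b): print(s['n'],ray(s,(256,192)),s['mtx'][0,0])
st=arm.state();print(st['t'],st['position'],st['eef_rot'],st['width'])
E
```

```text
side (array([0.79306667, 0.47516996, 0.87337375]), array([-0.26221499, -0.58569676, -0.76694368])) 396.0796631450772
top (array([ 0.42911185, -0.05842981,  1.11616959]), array([ 0.16134897,  0.01809309, -0.98673155])) 421.41531719826287
0.1 [0.19636141 0.56644656 0.30190019] [-5.21866234e-01 -3.09744178e+00  2.48784179e-03] 0.08812899262913805
```

View pics/side0.png

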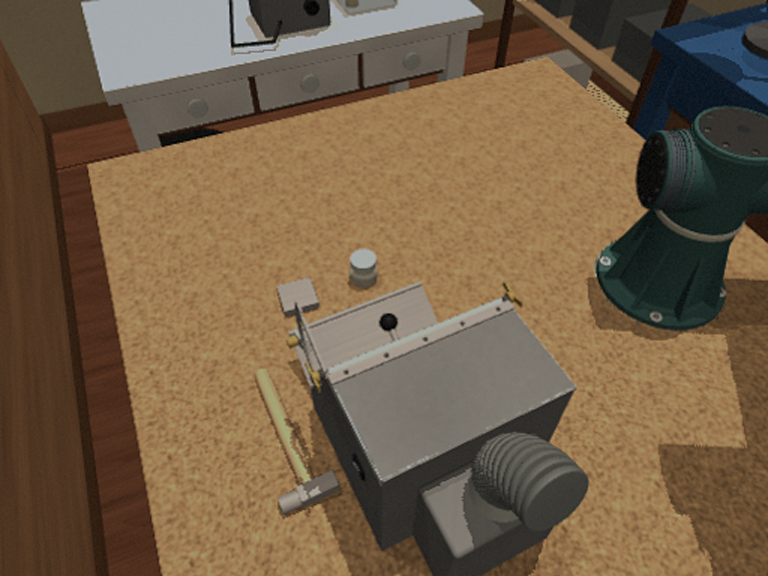

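View pics/top0.png

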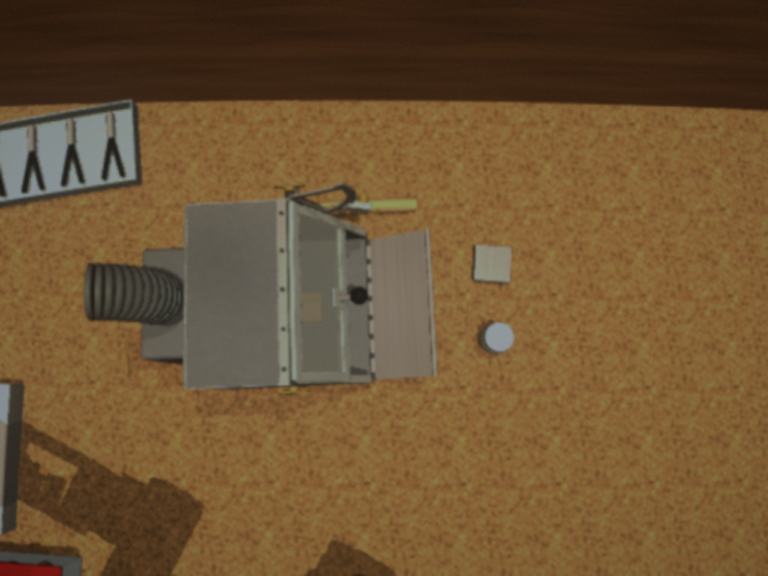

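Side view: knob at (389,322), flap far edge ending at (421,286), roof back corner at (573,387). Top view: hood front faces image right, knob (358,295), flap edge (428,231)–(435,376), jar (497,338), block (492,264), quadrant near (295–350,190).

```bash
python3 - <<'E'
from h import *
np.set_printoptions(precision=4,suppress=True)
a=snap('side');b=snap('top')
def blob(s,box,thr):
    x0,y0,x1,y1=box;g=s['color'][y0:y1,x0:x1].max(2)
    n,l,st,c=cv2.connectedComponentsWithStats((g<thr).astype(np.uint8))
    i=1+np.argmax(st[1:,4]);return c[i]+[x0,y0],st[i]
ka,sa=blob(a,(245,200,275,228),45);kb,sb=blob(b,(228,185,250,208),45)
print('knob',ka,sa,kb,sb,tri([ray(a,ka),ray(b,kb)]))
q=lambda u,v:(u/1.5,v/1.5)
for nm,uv in dict(bl=(187,205),br=(187,386),fl=(282,200),fr=(290,386)).items(): print('roof',nm,onz(b,q(*uv),.25))
print('side roof back',onz(a,q(573,387),.25),onz(a,q(384,478),.25))
for nm,uv,z in [('flapE1',(428,231),.09),('flapE2',(435,376),.09),('hingeA',(370,240),.012),('hingeB',(372,380),.012)]: print(nm,onz(b,q(*uv),z))
print('flap corner tri',tri([ray(a,q(421,286)),ray(b,q(435,376))]))
print('flap corner tri2',tri([ray(a,q(308,326)),ray(b,q(428,231))]))
print('jar',onz(b,q(497,338),.055),'block',onz(b,q(492,264),.018),'ham',onz(b,q(415,205),.015))
save(b,'topc.png',(180,110,310,270),4.5 if 0 else 3.7)
save(a,'sidec.png',(170,170,320,270),5)
E
```

```text
knob [258.5851 214.2234] [ 8  9 12 11 94] [238.7528 196.4045] [ 6  7 11 10 89] (array([ 0.5731, -0.0017,  0.1693]), [np.float64(0.0004316125231680557), np.float64(0.0004316125231679538)])
roof bl [0.6893 0.2426 0.25  ]
roof br [0.4319 0.2268 0.25  ]
roof fl [0.6969 0.1048 0.25  ]
roof fr [0.4344 0.084  0.25  ]
side roof back [0.4332 0.2307 0.25  ] [0.6866 0.2436 0.25  ]
flapE1 [ 0.6941 -0.112   0.09  ]
flapE2 [ 0.4539 -0.1235  0.09  ]
hingeA [ 0.6967 -0.0121  0.012 ]
hingeB [ 0.4479 -0.0192  0.012 ]
flap corner tri (array([ 0.4535, -0.1246,  0.0605]), [np.float64(0.0013439785570551499), np.float64(0.0013439785570552385)])
flap corner tri2 (array([ 0.6819, -0.1052,  0.0921]), [np.float64(0.01303645591735592), np.float64(0.013036455917355798)])
jar [ 0.519  -0.2303  0.055 ] block [ 0.6536 -0.2295  0.018 ] ham [ 0.7616 -0.0925  0.015 ]
```

View pics/sidec.png

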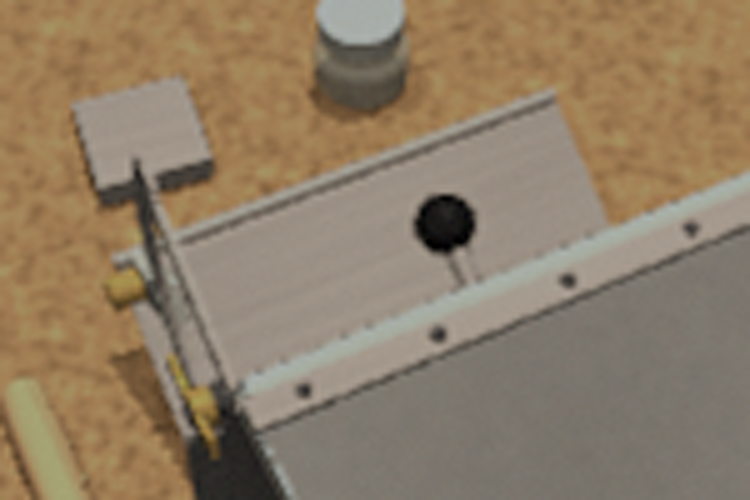

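View pics/topc.png

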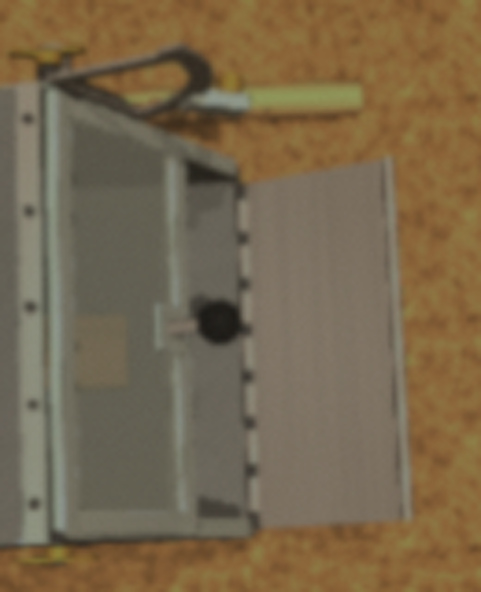

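Side crop: brass clip screw at crop (127,288), wing nut (200,405), knob (445,222). Top crop: quadrant/pointer on the far (+x) side around crop (50–210,45–115), brass bit at (235,80). Next: wrist camera mounting and the hood frame.

```bash
python3 - <<'E'
from h import *
np.set_printoptions(precision=4,suppress=True)
w=snap('wrist');st=arm.state()
R=cv2.Rodrigues(np.array(st['eef_rot']))[0];p=np.array(st['position'])
T=np.array(w['camera_from_world']);c=-T[:3,:3].T@T[:3,3]
print('tool R\n',R,'cam in tool',R.T@(c-p),'axes in tool(cols)\n',R.T@T[:3,:3].T,w['mtx'][0,0])
a=0.058;ex=np.array([-np.sin(a),np.cos(a),0]);ey=np.array([-np.cos(a),-np.sin(a),0])
O=np.array([.5731,-.0017,0])+.089*ex;print('O',O)
for P in [(.689,.2426),(.432,.2268),(.4535,-.1246),(.6941,-.112),(.519,-.2303),(.6536,-.2295)]:
  d=np.r_[P,0]-O;print(d@ex,d@ey)
a_=snap('side');b=snap('top')
print('brass tri',tri([ray(a_,(195.4,227.6)),ray(b,(180+235/3.7,110+80/3.7))]))
E
```

```text
tool R
 [[-0.9448  0.3276 -0.0004]
 [ 0.3276  0.9448 -0.0008]
 [ 0.0001 -0.0009 -1.    ]] cam in tool [ 0.0737  0.0008 -0.0825] axes in tool(cols)
 [[ 0.0007 -0.9635 -0.2676]
 [ 1.      0.001  -0.0011]
 [ 0.0013 -0.2676  0.9635]] 284.2289758919642
O [0.5679 0.0872 0.    ]
0.14817077085916894 -0.12986656786897682
0.14729498311822922 0.12761716558972694
-0.20476042872180902 0.12652309331558007
-0.20612859330600472 -0.11440272125328377
-0.3140795615415211 0.06726039678946735
-0.3210833304879681 -0.06715964345954005
brass tri (array([ 0.7171, -0.0097,  0.1901]), [np.float64(0.0032793301470903074), np.float64(0.0032793301470903464)])
```

Call:
{"api": "arm_command", "payload": {"steps": [[0, 0, 1, 0, 0, -0.09], [0, 0, 1, 0, 0, -0.09], [0, 0, 1, 0, 0, -0.09], [0.4, -0.5, 0.8, 0, 0, -0.09], [0.75, -0.78, 0, 0, 0, -0.09], [0.75, -0.78, 0, 0, 0, -0.09], [0.75, -0.78, 0, 0, 0, -0.09], [0.75, -0.78, 0, 0, 0, -0.09]]}}

```text
t: 1.35
position: [0.3674, 0.3845, 0.4927]
eef_rot: [-2.441, -1.978, -0.001]
wrist_force: [0.6, 0.6, 0.1]
width: 0.0879
finger_force: 0.0
```

Call:
{"api": "arm_command", "payload": {"steps": [[0.75, -0.78, 0, 0, 0, -0.09], [0.75, -0.78, 0, 0, 0, -0.09], [0.75, -0.78, 0, 0, 0, -0.09], [0.75, -0.78, 0, 0, 0, -0.09], [0.75, -0.78, 0, 0, 0, -0.09], [0.75, -0.78, 0, 0, 0, -0.09], [0.75, -0.78, 0, 0, 0, -0.09], [0.75, -0.78, 0, 0, 0, -0.09]]}}

```text
t: 2.35
position: [0.6676, 0.0724, 0.4926]
eef_rot: [-3.139, 0.123, -0.0]
wrist_force: [0.8, 0.2, -0.3]
width: 0.0878
finger_force: 0.0
```

Call:
{"api": "arm_command", "payload": {"steps": [[0.66, -0.36, -0.46, 0, 0.044, 0.01], [0.66, -0.36, -0.46, 0, 0.044, 0.01], [0.66, -0.36, -0.46, 0, 0.044, 0.01], [0.66, -0.36, -0.46, 0, 0.044, 0.01], [0, 0, 0, 0, 0, 0]]}}

```text
t: 2.98
position: [0.8008, -0.0, 0.3886]
eef_rot: [3.078, 0.011, -0.569]
wrist_force: [-0.5, -0.1, -0.3]
width: 0.0881
finger_force: 0.0
```

```bash
python3 - <<'E'
from h import *
w=snap('wrist');save(w,'w1.png',None,1.5)
print(ray(w,(256,192)))
np.save('w1.npy',w,allow_pickle=True)
E
```

```text
(array([0.89773079, 0.0024164 , 0.43964863]), array([-0.61161765, -0.01825415, -0.79094288]))
```

View pics/w1.png

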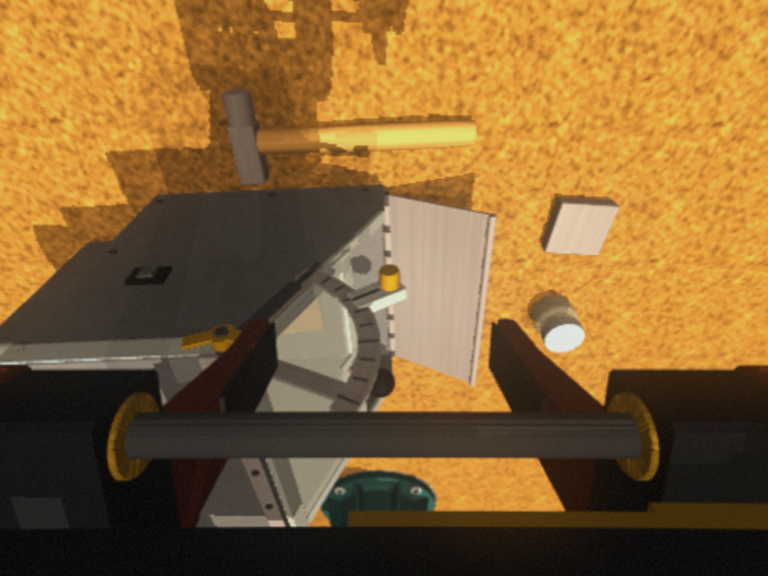

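Wrist view: quadrant arc (300–380, 275–405), clip with brass screw at (388,290), wing nut (225,337), flap and its free edge (480,300), jar and block out in front. Zooming in for the pointer.

```bash
python3 - <<'E'
from h import *
w=np.load('w1.npy',allow_pickle=True).item()
im=w['color'].astype(float)*1.4;w['color']=im.clip(0,255).astype(np.uint8)
save(w,'w1c.png',(165,165,285,280),5)
E
```

```text
(no output)
```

View pics/w1c.png

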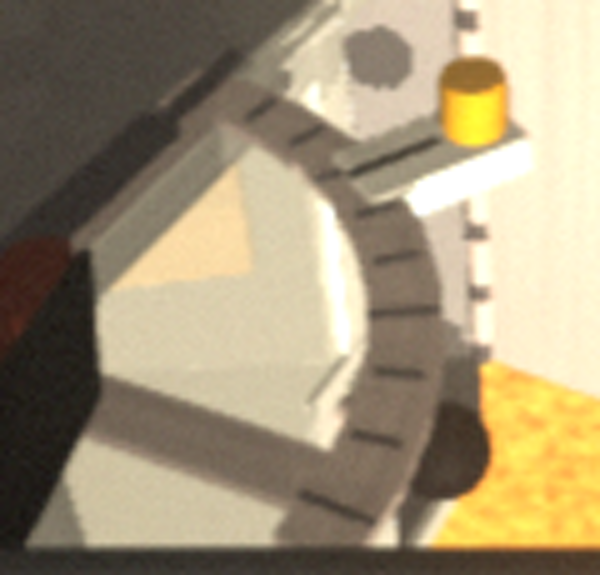

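```bash
cat >> h.py <<'E'
al=0.058;ex=np.array([-np.sin(al),np.cos(al),0]);ey=np.array([-np.cos(al),-np.sin(al),0]);O=np.array([.5679,.0872,0])
def onhy(s,uv,Y):
    c,d=ray(s,uv);t=(Y-(c-O)@ey)/(d@ey);P=c+t*d-O
    return P@ex,P[2]-.25
E
python3 - <<'E'
from h import *
w=np.load('w1.npy',allow_pickle=True).item()
f=lambda u,v:(165+(u-2)/5,165+(v-2)/5)
pts=dict(inner=(352,173),outer=(440,140),tip=(238,55),clipNearInner=(372,200),clipInnerL=(338,158),tipR=(178,133),screw=(474,75),t5=(405,309),t4=(397,258))
for Y in (-.135,-.14,-.145,-.15,-.155):
  print(Y)
  for k,v in pts.items():
    x,z=onhy(w,f(*v),Y);print('  ',k,'%.4f %.4f r %.4f th %.3f'%(x,z,np.hypot(x,z),np.arctan2(-x,-z)-np.radians(28)))
E
```

```text
-0.135
   inner -0.0760 -0.0444 r 0.0880 th 0.553
   outer -0.0947 -0.0544 r 0.1092 th 0.561
   tip -0.0466 -0.0911 r 0.1023 th -0.016
   clipNearInner -0.0806 -0.0353 r 0.0879 th 0.669
   clipInnerL -0.0727 -0.0497 r 0.0881 th 0.482
   tipR -0.0365 -0.0613 r 0.0713 th 0.049
   screw -0.1027 -0.0783 r 0.1291 th 0.431
   t5 -0.0879 -0.0031 r 0.0879 th 1.047
   t4 -0.0861 -0.0173 r 0.0878 th 0.884
-0.14
   inner -0.0767 -0.0382 r 0.0857 th 0.620
   outer -0.0950 -0.0480 r 0.1064 th 0.614
   tip -0.0481 -0.0836 r 0.0965 th 0.033
   clipNearInner -0.0812 -0.0293 r 0.0863 th 0.735
   clipInnerL -0.0735 -0.0434 r 0.0854 th 0.549
   tipR -0.0383 -0.0546 r 0.0667 th 0.123
   screw -0.1027 -0.0712 r 0.1250 th 0.476
   t5 -0.0883 0.0020 r 0.0883 th 1.105
   t4 -0.0866 -0.0118 r 0.0874 th 0.946
-0.145
   inner -0.0775 -0.0321 r 0.0838 th 0.690
   outer -0.0952 -0.0415 r 0.1039 th 0.671
   tip -0.0496 -0.0762 r 0.0910 th 0.088
   clipNearInner -0.0818 -0.0234 r 0.0851 th 0.804
   clipInnerL -0.0744 -0.0371 r 0.0831 th 0.619
   tipR -0.0401 -0.0480 r 0.0625 th 0.207
   screw -0.1027 -0.0641 r 0.1
[... 183 characters left out ...]

   tip -0.0511 -0.0688 r 0.0857 th 0.150
   clipNearInner -0.0824 -0.0174 r 0.0842 th 0.873
   clipInnerL -0.0752 -0.0308 r 0.0812 th 0.694
   tipR -0.0418 -0.0414 r 0.0589 th 0.302
   screw -0.1028 -0.0571 r 0.1175 th 0.575
   t5 -0.0891 0.0122 r 0.0900 th 1.218
   t4 -0.0875 -0.0009 r 0.0875 th 1.072
-0.155
   inner -0.0789 -0.0197 r 0.0813 th 0.838
   outer -0.0957 -0.0287 r 0.0999 th 0.791
   tip -0.0526 -0.0614 r 0.0809 th 0.220
   clipNearInner -0.0830 -0.0115 r 0.0838 th 0.944
   clipInnerL -0.0760 -0.0245 r 0.0798 th 0.771
   tipR -0.0436 -0.0348 r 0.0558 th 0.409
   screw -0.1028 -0.0500 r 0.1143 th 0.629
   t5 -0.0896 0.0173 r 0.0912 th 1.273
   t4 -0.0880 0.0046 r 0.0881 th 1.134
```

Call:
{"api": "arm_command", "payload": {"steps": [[0.3, 0, -0.4, 0, 0.044, 0], [0.3, 0, -0.4, 0, 0.044, 0], [0.3, 0, -0.4, 0, 0.044, 0], [0.1, 0, -0.4, 0, 0.044, 0], [0, 0, 0, 0, 0, 0]]}}

```text
t: 3.65
position: [0.8056, 0.0025, 0.309]
eef_rot: [2.952, 0.018, -1.041]
wrist_force: [0.1, -0.3, -0.3]
width: 0.0875
finger_force: 0.0
```

```bash
python3 - <<'E'
from h import *
w=snap('wrist')
np.save('w2.npy',w,allow_pickle=True)
print(ray(w,(256,192)))
w1=np.load('w1.npy',allow_pickle=True).item()
P=O-.077*ex-.137*ey+[0,0,.20];c=proj(w,P)[0];print(c)
im=w['color'].astype(float)*1.4;w['color']=im.clip(0,255).astype(np.uint8)
x,y=[int(max(0,q-60)) for q in c];print(x,y);save(w,'w2c.png',(x,y,x+120,y+115),5)
E
```

```text
(array([0.9134138 , 0.00528644, 0.32768403]), array([-0.82495387, -0.02074169, -0.56481935]))
[234.69837698 203.85423155]
174 143
```

View pics/w2c.png

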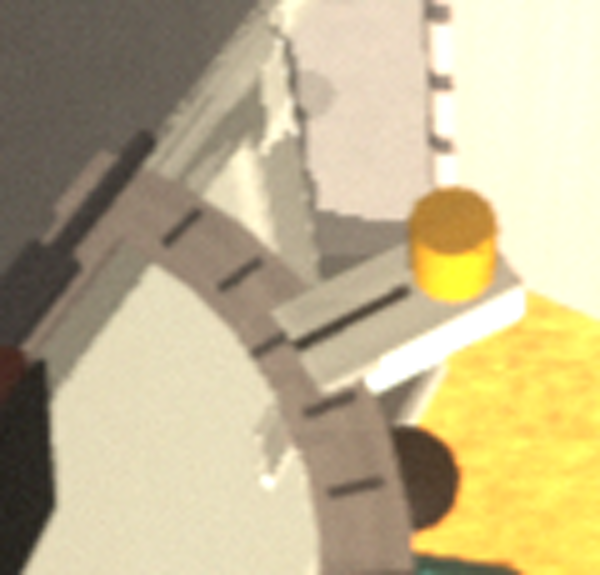

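Second wrist view: clip line from crop (298,348) to (405,291), pointer tip (147,138), quadrant ticks clear.

```bash
python3 - <<'E'
from h import *
w=np.load('w1.npy',allow_pickle=True).item();v=np.load('w2.npy',allow_pickle=True).item()
f=lambda p:(165+(p[0]-2)/5,165+(p[1]-2)/5)
g=lambda p:(174+(p[0]-2)/5,143+(p[1]-2)/5)
for k,a,b in [('inner',(352,173),(298,348)),('outer',(440,140),(405,291)),('cL',(338,158),(272,315)),('cN',(372,200),(322,390)),('tip',(238,55),(147,138))]:
  P,e=tri([ray(w,f(a)),ray(v,g(b))]);d=P-O;x,y,z=d@ex,d@ey,d[2]-.25
  print(k,'x %.4f y %.4f z %.4f r %.4f th %.3f err %.4f'%(x,y,z,np.hypot(x,z),np.arctan2(-x,-z)-np.radians(28),e[0]))
  for Y in (-.135,-.1375,-.14):
    x,z=onhy(v,g(b),Y);print('    Y',Y,'r %.4f th %.3f'%(np.hypot(x,z),np.arctan2(-x,-z)-np.radians(28)))
E
```

```text
inner x -0.0762 y -0.1371 z -0.0418 r 0.0869 th 0.580 err 0.0001
    Y -0.135 r 0.0872 th 0.565
    Y -0.1375 r 0.0867 th 0.582
    Y -0.14 r 0.0863 th 0.598
outer x -0.0943 y -0.1361 z -0.0531 r 0.1082 th 0.570 err 0.0005
    Y -0.135 r 0.1081 th 0.562
    Y -0.1375 r 0.1074 th 0.575
    Y -0.14 r 0.1067 th 0.589
cL x -0.0720 y -0.1353 z -0.0495 r 0.0873 th 0.480 err 0.0008
    Y -0.135 r 0.0867 th 0.472
    Y -0.1375 r 0.0862 th 0.489
    Y -0.14 r 0.0856 th 0.507
cN x -0.0803 y -0.1355 z -0.0347 r 0.0875 th 0.674 err 0.0003
    Y -0.135 r 0.0873 th 0.670
    Y -0.1375 r 0.0870 th 0.685
    Y -0.14 r 0.0868 th 0.701
tip x -0.0470 y -0.1379 z -0.0869 r 0.0988 th 0.007 err 0.0004
    Y -0.135 r 0.1004 th -0.015
    Y -0.1375 r 0.0989 th 0.000
    Y -0.14 r 0.0974 th 0.016
```

Call:
{"api": "arm_command", "payload": {"steps": [[0, -0.5, 0.5, 0, -0.088, 0], [0, -0.6, 0.5, 0, -0.088, 0], [-0.1, -0.7, 0.5, 0, -0.088, 0], [-0.2, -0.7, 0.3, 0, -0.088, 0], [-0.7, 0, 0, 0, 0, 0.09], [-0.7, 0, 0, 0, 0, 0.09], [-0.7, 0, 0, 0, 0, 0.09], [-0.7, 0, 0, 0, 0, 0.09]], "hand": 0}}

```text
t: 4.7
position: [0.65, -0.123, 0.404]
eef_rot: [2.924, 1.121, 0.059]
wrist_force: [-0.3, -0.3, -0.3]
width: 0.0115
finger_force: 0.0
```

Call:
{"api": "arm_command", "payload": {"steps": [[-0.7, 0, -0.4, 0, 0, 0.09], [-0.7, 0, -0.4, 0, 0, 0.09], [-0.7, 0, -0.4, 0, 0, 0.09], [-0.2, 0, -0.4, 0, 0, 0.09], [0, 0, 0, 0, 0, 0.08], [0, 0, 0, 0, 0, 0]]}}

```text
t: 5.45
position: [0.5368, -0.1233, 0.3224]
eef_rot: [-2.181, -2.257, -0.05]
wrist_force: [-0.0, 0.2, 0.1]
width: 0.0006
finger_force: 0.0
```

```bash
cat > tgt.py <<'E'
from h import *
from scipy.spatial.transform import Rotation as Ro
np.set_printoptions(precision=4,suppress=True)
def go(hx,hy,z):
    st=arm.state();R=Ro.from_rotvec(st['eef_rot'])
    G=Ro.from_matrix(np.c_[ex,-ey,[0,0,-1]]);P=O+hx*ex+hy*ey+[0,0,z];p=np.array(st['position'])
    d=p-O;print('t',st['t'],'hood',d@ex,d@ey,d[2],'F',st['wrist_force'],'w',st['width'])
    print('shift fs',(P-p)/.05,'turn fs',(G*R.inv()).as_rotvec()/2)
E
python3 -c "
from tgt import *
go(-.207,.05,.17)"
```

```text
t 5.45 hood -0.20836122419714168 0.04325053570334132 0.32237536590789645 F [-0.0469  0.2307  0.1135] w 0.0006296244255520345
shift fs [-0.1363  0.0194 -3.0475] turn fs [-0.0125  0.0101  0.012 ]
```

Call:
{"api": "arm_command", "payload": {"steps": [[0.0, 0.2, -0.75, -0.0125, 0.01, 0.012], [-0.14, 0.17, -0.75, 0, 0, 0], [0, 0, -0.75, 0, 0, 0], [0, 0, -0.75, 0, 0, 0], [0, 0, -0.1, 0, 0, 0], [0, 0, -0.1, 0, 0, 0]]}}

```text
t: 6.2
position: [0.5308, -0.1052, 0.1606]
eef_rot: [-2.154, -2.283, 0.002]
wrist_force: [0.0, -0.2, 0.2]
width: 0.0005
finger_force: 0.0
```

Call:
{"api": "arm_command", "payload": {"steps": [[0, 0, -0.15, 0, 0, 0], [0, 0, -0.15, 0, 0, 0], [0, 0, -0.15, 0, 0, 0], [0, 0, -0.15, 0, 0, 0], [0, 0, -0.1, 0, 0, 0], [0, 0, -0.1, 0, 0, 0]]}}

```text
t: 6.95
position: [0.5293, -0.1049, 0.1183]
eef_rot: [-2.15, -2.281, 0.005]
wrist_force: [-0.4, -0.5, 3.0]
width: 0.0005
finger_force: 0.8
```

```bash
python3 -c "
from tgt import *
go(-.190,.05,.096)"
```

```text
t 6.95 hood -0.18954154050216393 0.04962595735006722 0.11825353627657081 F [-0.4243 -0.5269  2.9898] w 0.0005029653267980196
shift fs [-0.0069 -0.0096 -0.4451] turn fs [-0.0011 -0.0037 -0.0007]
```

Flap is turning (3 N). Continue down to the stop.

Call:
{"api": "arm_command", "payload": {"steps": [[0, 0, -0.1, 0, 0, 0], [0, 0, -0.1, 0, 0, 0], [0, 0, -0.1, 0, 0, 0], [0, 0, -0.08, 0, 0, 0], [0, 0, 0, 0, 0, 0]]}}

```text
t: 7.58
position: [0.5291, -0.1047, 0.0992]
eef_rot: [-2.149, -2.281, 0.005]
wrist_force: [-1.0, 0.1, -0.5]
width: 0.0006
finger_force: 0.0
```

Call:
{"api": "arm_command", "payload": {"steps": [[0, 0, -0.04, 0, 0, 0], [0, 0, -0.03, 0, 0, 0], [0, 0, 0, 0, 0, 0]]}}

```text
t: 7.95
position: [0.5291, -0.1048, 0.0966]
eef_rot: [-2.15, -2.281, 0.005]
wrist_force: [-2.6, 0.3, 5.9]
width: 0.0006
finger_force: 3.4
```

Call:
{"api": "arm_command", "payload": {"steps": [[0, 0, -0.03, 0, 0, 0], [0, 0, -0.02, 0, 0, 0], [0, 0, 0, 0, 0, 0]]}}

```text
t: 8.32
position: [0.5292, -0.1047, 0.0962]
eef_rot: [-2.15, -2.282, 0.005]
wrist_force: [-7.2, 2.1, 30.6]
width: 0.0009
finger_force: 15.2
```

Call:
{"api": "arm_command", "payload": {"steps": [[0, 0, 0.4, 0, 0, 0], [0, 0, 0.9, 0, 0, 0], [0, 0, 0.9, 0, 0, 0], [0, 0, 0.9, 0, 0, 0], [0, 0, 0.9, 0, 0, 0], [0.3, 0.7, 0.5, 0, 0, 0], [0.3, 0.7, 0.2, 0, 0, 0], [0.28, 0.66, 0, 0, 0, 0]], "hand": 1}}

```text
t: 9.32
position: [0.5742, -0.0008, 0.33]
eef_rot: [-2.151, -2.283, 0.003]
wrist_force: [0.4, 0.5, -0.4]
width: 0.0773
finger_force: 0.0
```

Call:
{"api": "arm_command", "payload": {"steps": [[0, 0, 0, 0, 0, 0]]}}

```text
t: 9.45
position: [0.5738, 0.0001, 0.3287]
eef_rot: [-2.147, -2.285, 0.004]
wrist_force: [-0.9, 0.7, -0.3]
width: 0.086
finger_force: 0.0
```

```bash
python3 - <<'E'
from tgt import *
go(-.089,0,.229)
for n in ('side','top'):
    s=snap(n);print(n)
    if n=='side':
        m=s
save(m,'s3.png',(140,140,320,275),4)
E
```

```text
t 9.45 hood -0.08731590011613506 -0.0008869481715530641 0.32865574369914496 F [-0.9304  0.7379 -0.345 ] w 0.0860067778831077
shift fs [-0.0158 -0.0347 -1.9931] turn fs [-0.0014 -0.0033 -0.0022]
side
top
```

View pics/s3.png

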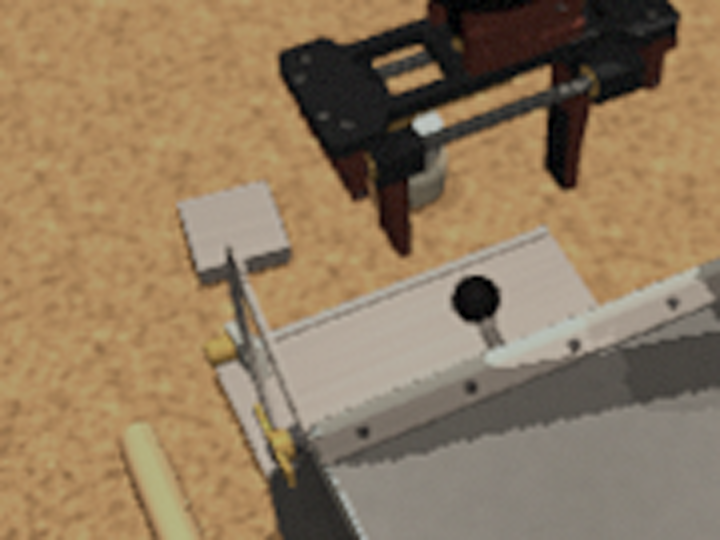

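Flap lies flat; knob untouched and under the gripper. Descend and grip.

Call:
{"api": "arm_command", "payload": {"steps": [[-0.02, -0.035, -0.5, 0, -0.003, -0.002], [0, 0, -0.5, 0, 0, 0], [0, 0, -0.5, 0, 0, 0], [0, 0, -0.3, 0, 0, 0], [0, 0, -0.18, 0, 0, 0], [0, 0, 0, 0, 0, 0]]}}

```text
t: 10.3
position: [0.5722, -0.0039, 0.2294]
eef_rot: [-2.157, -2.28, -0.001]
wrist_force: [0.4, -0.2, -0.4]
width: 0.0876
finger_force: 0.0
```

Call:
{"api": "arm_command", "payload": {"steps": [[0, 0, 0, 0, 0, 0], [0, 0, 0, 0, 0, 0], [0, 0, 0, 0, 0, 0], [0, 0, 0, 0, 0, 0], [0, 0, 0, 0, 0, 0], [0, 0, 0, 0, 0, 0], [0, 0, 0, 0, 0, 0]], "hand": 0, "newtons": 30}}

```text
t: 11.18
position: [0.5731, -0.0037, 0.2298]
eef_rot: [-2.158, -2.281, -0.003]
wrist_force: [2.7, -0.3, -1.4]
width: 0.0266
finger_force: 30.0
```

```bash
python3 -c "
from tgt import *
go(-.1202,0,.2289+.061)
t=np.radians(0)
for th in np.linspace(0,.573,9): 
  a=th-.747;print('%.3f x %.4f z %.4f'%(th,-.1217*np.cos(a),.25+.1217*np.sin(a)))"
```

```text
t 11.175 hood -0.09100767610049666 9.427574308563664e-05 0.22980246942957078 F [ 2.6516 -0.2587 -1.3637] w 0.0265646030933365
shift fs [ 0.0357 -0.5828  1.202 ] turn fs [-0.0011  0.0002  0.0013]
0.000 x -0.0893 z 0.1673
0.072 x -0.0950 z 0.1739
0.143 x -0.1002 z 0.1809
0.215 x -0.1049 z 0.1883
0.286 x -0.1090 z 0.1959
0.358 x -0.1126 z 0.2039
0.430 x -0.1156 z 0.2120
0.501 x -0.1180 z 0.2204
0.573 x -0.1199 z 0.2289
```

Call:
{"api": "arm_command", "payload": {"steps": [[0.007, -0.114, 0.132, 0, 0, 0], [0.006, -0.104, 0.14, 0, 0, 0], [0.005, -0.094, 0.148, 0, 0, 0], [0.005, -0.082, 0.152, 0, 0, 0]]}}

```text
t: 11.68
position: [0.5741, -0.0236, 0.2592]
eef_rot: [-2.158, -2.281, -0.003]
wrist_force: [5.5, 1.2, -2.5]
width: 0.0266
finger_force: 30.0
```

Call:
{"api": "arm_command", "payload": {"steps": [[0.004, -0.072, 0.16, 0, 0, 0], [0.003, -0.06, 0.162, 0, 0, 0], [0.003, -0.048, 0.168, 0, 0, 0], [0.002, -0.038, 0.17, 0, 0, 0], [0, 0, 0, 0, 0, 0], [0, 0, 0, 0, 0, 0]]}}

```text
t: 12.42
position: [0.5746, -0.0343, 0.2915]
eef_rot: [-2.158, -2.281, -0.003]
wrist_force: [5.7, 1.9, -1.8]
width: 0.0265
finger_force: 30.0
```

```bash
python3 - <<'E'
from tgt import *
go(-.1202,0,.2289+.061)
s=snap('side');np.save('s4.npy',s,allow_pickle=True);b=snap('top');np.save('t4.npy',b,allow_pickle=True)
im=np.hstack([cv2.resize(x['color'][y0:y0+60,x0:x0+55],None,fx=7,fy=7,interpolation=cv2.INTER_CUBIC) for x,x0,y0 in ((s,165,195),(b,185,105))])
cv2.imwrite('pics/f4.png',(im[:,:,::-1]*1.3).clip(0,255).astype(np.uint8))
e=O-.136*ey
for th in (.54,.57,.60):
  P=e-.1*np.sin(th+.4887)*ex+[0,0,.25-.1*np.cos(th+.4887)]
  print(th,(proj(s,P)[0]-[165,195])*7+3,(proj(b,P)[0]-[185,105])*7+[388,3])
E
```

```text
t 12.425 hood -0.12164985837645172 0.00030937592850671853 0.2915431668306639 F [ 5.7298  1.8962 -1.8192] w 0.02646790431004474
shift fs [ 0.0045  0.0293 -0.0329] turn fs [-0.0012  0.0003  0.0014]
0.54 [249.8127 253.0345] [731.3994 215.2695]
0.57 [247.0112 244.1726] [735.532  212.6779]
0.6 [244.2863 235.3985] [739.4344 210.0442]
```

View pics/f4.png

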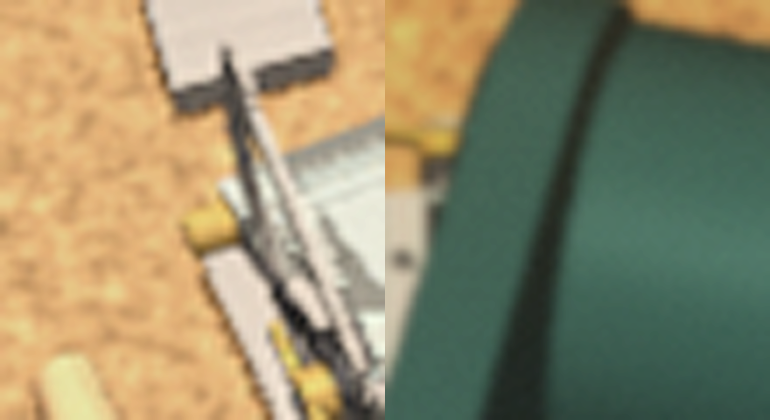

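Side crop: the pointer now runs from the wing nut (300,370) up under the clip by the brass screw (210,228); prediction for 0.57 rad is (247,244). One magnified before/after comparison to verify.

```bash
python3 - <<'E'
from h import *
s=np.load('s4.npy',allow_pickle=True).item()
x0,y0=190,212
A=cv2.resize(cv2.imread('pics/s3.png')[(y0-140)*4:(y0-140+42)*4,(x0-140)*4:(x0-140+30)*4],None,fx=3,fy=3,interpolation=cv2.INTER_CUBIC)
B=cv2.resize(s['color'][y0:y0+42,x0:x0+30,::-1],None,fx=12,fy=12,interpolation=cv2.INTER_CUBIC)
im=np.hstack([A,B]);im=(im*1.6).clip(0,255).astype(np.uint8)
e=O-.1365*ey
for th,off in ((0,0),(.574,360)):
  P=e-.1*np.sin(th+.4887)*ex+[0,0,.25-.1*np.cos(th+.4887)]
  q=(proj(s,P)[0]-[x0,y0])*12+6;print(th,q)
  cv2.circle(im,(int(q[0])+off,int(q[1])),4,(0,0,255),1)
cv2.imwrite('pics/f5.png',im);print(im.shape)
E
```

```text
0 [231.280621   519.92604402]
0.574 [120.93053376 214.51305764]
(504, 720, 3)
```

View pics/f5.png

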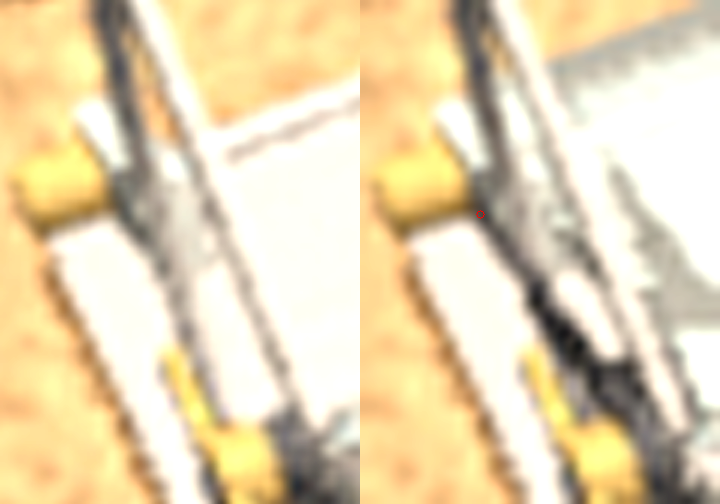

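The before/after comparison shows the dark pointer now running from the hinge (640,400) to the clip line at about (482,214). That matches the predicted mark, and the clip has not moved.

```bash
python3 -c "
from h import *
s=arm.state();print(s['t'],s['position'],s['wrist_force'],s['finger_force']);print(arm.job_done())"
```

```text
12.525 [ 0.57468249 -0.03422036  0.29143768] [ 4.80878     1.09883196 -2.46869444] 29.999541342258453
the job is handed in; nothing more can be done
None
```

The flap is folded down flat to its stop, and I handed the job in with the arm holding the shield at about 0.574 rad, where its pointer meets the index clip (measured at about 0.575 rad).

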